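# Latch the gate of a jar crate

### The arm

A 6-joint arm with a two-finger parallel gripper is mounted at the origin on a cart in front of the work surface, level with it; the furniture and walls round the work are solid. World frame = base frame: x ahead of the robot, y to its left, z up, the work surface at z = 0. Lengths are in m, angles in rad, forces in N, time in s.
With the tool pointing down it reaches from about 0.275 to 0.725 m from the base axis. Payload 5.6 kg.
Tool frame: the origin (TCP) lies at the very end of the fingers, on their centre line; the grasp point (between the pads) lies behind it (bot.hold_point_z is the z of the grasp point in the tool frame, in m); z points along the fingers, y is the direction in which the jaws open and shut (so a half turn about z gives the same grasp; the last joint's range is limited). The gripper opens to 85 mm and grips with 20 to 120 N. Pads are 22 mm wide; open, the fingers measure 114 mm over their backs; the gripper's body (76 mm by 85 mm) begins 54 mm behind the grasp point. The pads swing forward as they close: fully open they stand 13 mm farther back than shut.
Start: joints at [-0.91, 0.255, 0.108, 0, -1.424, -0.285], TCP at [0.202, -0.512, 0.231] pointing down, gripper open.
Joint ranges: [-2.95, 2.95], [-1.21, 1.97], [-1.09, 1.5], [-2.87, 1.71], [-2.94, -0.07], [-3.05, 3.05]. Speed limits (rad/s): [2.57, 2.57, 3.14, 3.14, 3.14, 3.14].

### API

Orientations are given as [roll, pitch, yaw] about the fixed x, y, z axes, in that order (R = Rz(yaw) Ry(pitch) Rx(roll)).
In Python, from plant import bot gives the robot as it stands.
- The arm moves only by the tool drive_tool, never from a script. Its arguments are lists of equal length, an entry for each row: "travel": the shift along the tool's x, y, z in mm, a list of three; "spin": the turn about the tool's z in degrees. In form: {"travel": [[tx, ty, tz], ...], "spin": [spin, ...]}. A call has 1 to 5 rows; each row is the pose to reach, as a shift and turn from the pose commanded when the call began, along the tool's axes at that moment; what a row does not reach only later rows make up. A row lasts 1/8 s, in which the tool goes at most 62.5 mm and 10.7 degrees, less where a joint would pass 70% of its speed; a pose out of reach is approached as far as the arm can. A call with a gripper value outside its range is refused whole. "gripper" is the closure, from -1 (fully open) to 1 (shut), set as the call begins (left out, the last holds). The fingers move at their own pace and stop on an object; the grip force is fixed at half the most. Time passes only in rows, so rows that repeat a pose let the fingers close. It gives the time, the measured TCP pose, the force and the opening at its end, in the units of the state.
- bot.get_obs(): the state, without advancing time (a new reading comes with each control period).
- bot.get_image(name): name is "side" or "top"; returns the picture (384x512x3 uint8, blue, green, red); there is no depth.
- bot.calibration(name): a dict with "intrinsics" (3x3 intrinsics, pixels), "R" (3x3) and "t" (3): a world point X has camera coordinates R X + t. Camera axes: x right, y down, z forward; pixel columns grow to the right and rows downward; lengths in m; the calibration is good to about 2 mm. A picture is of the moment at which its call begins. calibration takes no time and is no camera call.
- bot.close_job(): hands the job in, once; it reports no verdict.
Trained networks look in the newest picture that a camera, given by its name, has taken for a name from the list of things; names that differ only in an ending like _2 or _b are one class to them, and where a whole thing is asked for, a point or a joint stands for the part that bears it (a point fixed in the world has none). Each returns a list of dicts, best first, with "conf" (0 to 1); they miss things now and then, are a little off and sometimes report something else, mostly with a low value. They report only what shows in the picture. A call takes as long as a camera call.
- bot.look_for(name, camera): "point" ([column, row] in pixels, amid what is visible of it).
- bot.cut_out(name, camera): "region" (384x512 bool, what is visible of it) and "point" ([column, row] in pixels, amid what is visible of it).
- bot.landmark_of(name, camera): "point" ([column, row] in pixels: a listed point, or the origin of a listed thing).
The state is a dict: "clock": time; "joints": joint angles; "joint_vel": joint speeds; "effort": joint torques, N m; "eef_pos": TCP position; "eef_rot": TCP orientation; "ft_force": force on the tool from outside, world axes, zero at the start; "torque": the same for the moment, N m; "gripper_width": opening from 0.0 (shut) to 1.0 (fully open).
Only numpy, scipy, OpenCV 4.12 (cv2) and the standard library are available. Lean on these libraries where they do the work, as an engineer would, in place of code of your own. Each camera call takes 0.05 s, during which the arm holds its last target.

### The job

Shut the gate of the small wooden crate so the jars cannot slide out: lift its steel latch bar by the black knob, swing the gate in against the sprung buffer until the bar has passed over the keeper's lip, let the bar drop fully into the notch, and let go so that the latch alone holds the gate. The hook's setting varies by a centimetre or so, so press by feel, firmly enough to get past the lip (some 12 to 15 N) but gently: never load the keeper or its buffer with more than 20 N. Leave the jars and the goods around the crate undisturbed.

Things in the scene. Friction and masses are not known exactly. Their poses are not given: they have to be found in the camera images.
- crate: Slatted light-wood crate, open on top and at the front, fixed on the table, about 140 x 280 x 112 mm. Origin: centre of its underside; x points to its back (away from the robot at yaw 0), y to its left, z up. The gate's hinge is a vertical line at x = -75, y = +125 mm.
- gate (a joint): Gate angle about its vertical hinge, rad: 0 = shut, positive = free end swung out to the crate's -x. 185 mm long (to -y when shut), 15 mm thick, centred on the hinge line, top 106 mm above the table. Damped (0.6 N m s/rad); stays where left until it meets the buffer. Latched it reads -0.06 to +0.06, by the hook's setting.
- latch_bar (a joint): Angle of the steel gravity bar on the gate's front, rad: 0 = level, down (also in the notch); positive = free end lifted, up to 0.6. Lift over 0.11 to pass the lip. Bar 10 mm thick, 14 mm high, reaching 195 mm from its pivot, 50 mm past the gate's end; about 0.16 kg, falls by itself.
- pivot (a point): Pivot of the latch bar, at mid thickness of the bar: a horizontal axis along the gate's normal, 40 mm from the hinge line along the gate, 15 mm in front of the gate's middle plane, 90 mm above the table.
- knob (a point): Centre of the black round knob (26 mm in diameter, 33 mm high, its underside 18 mm below this point) on a 9 mm stem on the bar; 125 mm from the pivot towards the free end and 60 mm above the bar's centre line, so 150 mm above the table when the bar is down. Grasp from above, best with the fingers closing along the gate's normal, so that the bar can tilt between them.
- keeper: Steel bracket at the crate's front right; origin on the hinge line at table height, axes as the crate's. Carries a hook that is set up to 12 mm forward or back along the gate's arc (not measured), 212 mm from the hinge, 24 mm wide: lip 10 mm thick, top 99 mm above the table, inner face nominally at x = -20 mm (the bar's front face at gate 0); behind it a 20 mm notch; rear wall, top 117 mm.
- buffer_mount (a point): Fixed point on the keeper where the rubber-faced spring buffer nominally stands: behind the gate, 165 mm from the hinge, 52 mm above the table. The buffer is set forward or back together with the hook. 5 N/mm: the gate meets it 1.6 mm before the bar clears the lip (about 8 N there; 12 to 15 N at the knob is right). When the push is eased it drives the gate back until the bar bears on the lip.
- jam_jar: Red jar, 69 mm in diameter, 99 mm high, standing in the crate; origin centre of its underside.
- honey_jar_b: Honey-coloured jar, 64 mm in diameter, 97 mm high, standing in the crate; origin centre of its underside.
- tea_tin: Green and white tin, 58 mm in diameter, 72 mm high, standing to the right of the crate; origin centre of its underside.
- butter_bar: Wrapped pastry bar, 57 x 101 x 25 mm, lying to the right in front of the crate; origin centre of its underside.
- ring_pack: Wrapped ring cake, 90 x 94 x 24 mm, lying to the left of the crate; origin centre of its underside.

How it is judged:
By the outcome, as a careful person would: the job done as asked, in the order asked, and still so for the second after the job is handed in, with the robot touching nothing.
It also fails if it takes over 58 s, if anything falls off the work surface, if the arm or the gripper's body presses on something with over 40 N, if the wrist force passes 120 N, or if a joint passes its speed limit or range.

## Working session

There is one attempt and no reset: what is moved stays moved. The work goes in short steps, Python scripts to look and compute and a tool call to move; the robot and the scene stay as the last step left them, time stands still between calls to the robot, and variables do not carry over. Pictures are saved under pics/ and viewed, and the job is handed in when it is done.

Besides the shell and the picture viewer there is one more tool, called after ">>>" in YAML: its name, and indented under it one key for each argument. drive_tool: Moves the arm, as the interface text tells. Its arguments: {"type":"object","properties":{"travel":{"type":"array"},"spin":{"type":"array"},"gripper":{"type":"number"}},"required":["travel","spin"]}

```bash
ls; mkdir -p pics; python3 - <<'E'
from plant import bot
import cv2, numpy as np
o=bot.get_obs()
print({k:np.round(v,3) for k,v in o.items()}, bot.hold_point_z)
for n in ['side','top']:
    cv2.imwrite(f'pics/{n}0.png',bot.get_image(n))
    for q in ['knob','pivot','crate','keeper','buffer_mount','jam_jar','honey_jar_b','tea_tin','butter_bar']:
        print(n,q,[(np.round(d['point'],1),round(d['conf'],2)) for d in bot.landmark_of(q,n)][:2])
    c=bot.calibration(n); print(np.round(-c['R'].T@c['t'],3))
E
```

```text
pics
{'clock': np.float64(0.0), 'joints': array([-0.91 ,  0.256,  0.107, -0.   , -1.424, -0.285]), 'joint_vel': array([-0.001,  0.002,  0.002,  0.001, -0.   , -0.   ]), 'effort': array([ 1.0000e-03, -3.8663e+01,  2.3794e+01,  5.3650e+00, -6.0000e-03,
        0.0000e+00]), 'eef_pos': array([ 0.202, -0.511,  0.23 ]), 'eef_rot': array([ 3.14 , -0.   , -2.766]), 'ft_force': array([ 0.106,  0.468, -0.303]), 'torque': array([-0.026,  0.052, -0.02 ]), 'gripper_width': np.float64(0.994)} -0.0187
side knob [(array([296.6, 180.5]), 0.93)]
side pivot [(array([266.4, 221.2]), 0.69)]
side crate [(array([240. , 217.3]), 0.8)]
side keeper []
side buffer_mount [(array([268.3, 199.2]), 0.9)]
side jam_jar [(array([224.6, 229.3]), 0.94)]
side honey_jar_b [(array([234.6, 208.9]), 0.9), (array([295.3, 180.6]), 0.5)]
side tea_tin []
side butter_bar [(array([308.2, 187.9]), 0.81)]
[0.245 0.8   0.799]
top knob [(array([284.1, 218.3]), 0.86)]
top pivot []
top crate [(array([269.5, 170.9]), 0.62), (array([288.7, 218.7]), 0.51)]
top keeper []
top buffer_mount [(array([283.8, 188.8]), 0.88)]
top jam_jar [(array([239.3, 167.3]), 0.88)]
top honey_jar_b [(array([273.6, 157.9]), 0.84)]
top tea_tin [(array([339.1, 165.8]), 0.66)]
top butter_bar [(array([348.8, 220.3]), 0.92)]
[ 0.351 -0.027  1.248]
```

```bash
python3 - <<'E'
import cv2
for n,(x,y,w,h) in {'side':(180,120,180,135),'top':(200,110,200,150)}.items():
    a=cv2.imread(f'pics/{n}0.png')[y:y+h,x:x+w]
    cv2.imwrite(f'pics/{n}0z.png',cv2.resize(a,None,fx=4,fy=4,interpolation=cv2.INTER_CUBIC))
E
```

```text
(no output)
```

View pics/side0.png

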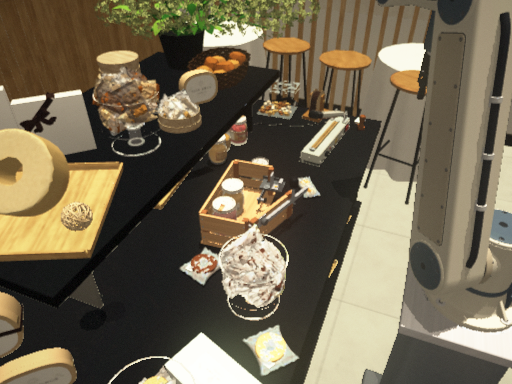

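View pics/side0z.png

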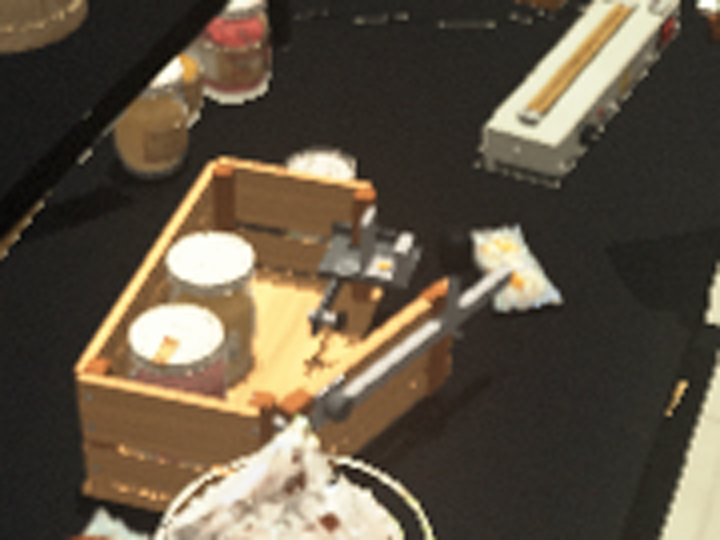

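View pics/top0z.png

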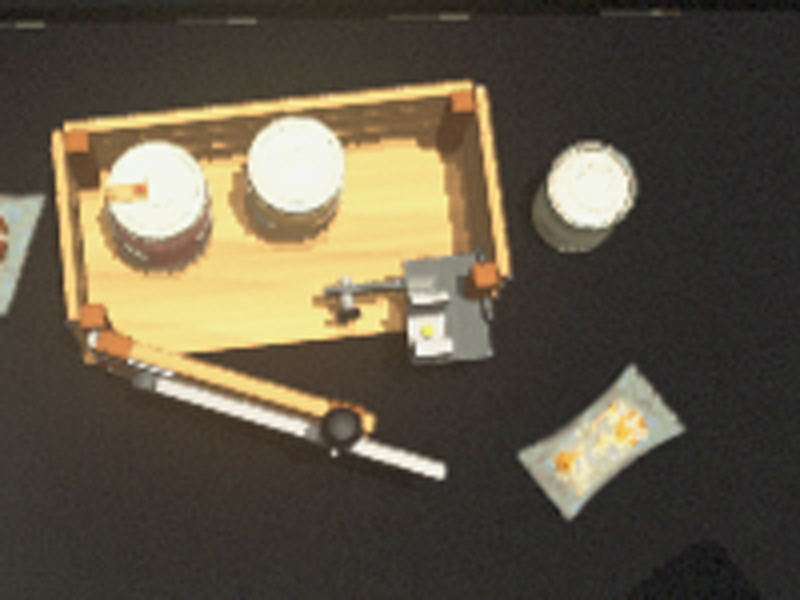

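The top picture shows the knob at about (285,217), the bar's free end at about (310,227), the hinge end of the gate at about (224,194) and the keeper at about (310,188). The gate is roughly 0.4 rad open relative to the crate. Next I work out the geometry.

```bash
cat > h.py <<'E'
import numpy as np
from plant import bot
def ray(n,p):
    c=bot.calibration(n);K,R,t=c['intrinsics'],c['R'],c['t']
    d=R.T@np.linalg.solve(K,[p[0],p[1],1.]);return -R.T@t,d
def atz(n,p,z):
    o,d=ray(n,p);return o+d*(z-o[2])/d[2]
def proj(n,X):
    c=bot.calibration(n);v=c['intrinsics']@(c['R']@np.asarray(X)+c['t']);return v[:2]/v[2]
def tri(a,b):
    A=[];y=[]
    for n,p in(('side',a),('top',b)):
        o,d=ray(n,p);d=d/np.linalg.norm(d);P=np.eye(3)-np.outer(d,d);A.append(P);y.append(P@o)
    return np.linalg.lstsq(np.vstack(A),np.hstack(y),rcond=None)[0]
E
python3 - <<'E'
from h import *
np.set_printoptions(precision=4,suppress=True)
z=lambda x,y:(200+x/4,110+y/4)
for nm,p,h in [('crate back L outer',z(62,125),.112),('back R',z(482,82),.112),('front L post outer-left',z(80,325),.112),('right front',z(510,272),.112),
 ('gate hinge end mid',z(93,337),.106),('gate free end mid',z(370,420),.106),('bar free end mid',z(445,472),.097),('bar pivot end',z(140,380),.097),
 ('knob',(284.1,218.3),.15),('knobimg',z(342,427),.16),('buffer',(283.8,188.8),.052),('lip centre front',z(430,350),.099),('rear wall',z(428,292),.117),
 ('jam',z(158,190),.099),('hon',z(295,165),.097),('tin',z(592,185),.072)]:
    print(nm,atz('top',p,h))
print('knob tri',tri((296.6,180.5),(284.1,218.3)),'buf',tri((268.3,199.2),(283.8,188.8)))
E
```

```text
crate back L outer [0.693  0.0885 0.112 ]
back R [ 0.7163 -0.1801  0.112 ]
front L post outer-left [0.5631 0.0772 0.112 ]
right front [ 0.5919 -0.1926  0.112 ]
gate hinge end mid [0.5564 0.0696 0.106 ]
gate free end mid [ 0.5008 -0.1026  0.106 ]
bar free end mid [ 0.4685 -0.1489  0.097 ]
bar pivot end [0.5299 0.0408 0.097 ]
knob [ 0.4874 -0.0794  0.15  ]
knobimg [ 0.4898 -0.0823  0.16  ]
buffer [ 0.5778 -0.0853  0.052 ]
lip centre front [ 0.5454 -0.1421  0.099 ]
rear wall [ 0.5791 -0.1403  0.117 ]
jam [0.6525 0.0283 0.099 ]
hon [ 0.668  -0.0599  0.097 ]
tin [ 0.6576 -0.2546  0.072 ]
knob tri [ 0.4842 -0.0795  0.1571] buf [ 0.5698 -0.0858  0.064 ]
```

View pics/top0.png

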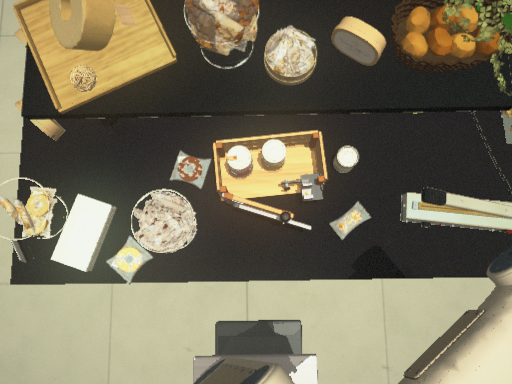

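```bash
python3 - <<'E'
from h import *
np.set_printoptions(precision=1,suppress=True)
o=bot.get_obs();y=o['eef_rot'][2];p=o['eef_pos']
k=np.array([.487,-.080,.231]);d=k-p
tx=np.array([np.cos(y),np.sin(y)]);ty=np.array([np.sin(y),-np.cos(y)])
print(d*1000,'tool',d[:2]@tx*1000,d[:2]@ty*1000)
E
```

```text
[285.1 431.6  -0.3] tool -423.6481576327638 296.82525260485045
```

>>> drive_tool:
  travel:
    - [-47,33,0]
    - [-94,66,0]
    - [-141,99,0]
    - [-188,132,0]
    - [-235,165,0]
  spin: [-6,-12,-18,-24,-30]

```text
clock: 1.62
eef_pos: [0.3607, -0.2703, 0.2315]
eef_rot: [-3.141, 0.0, -2.239]
ft_force: [1.9, 0.3, -0.3]
gripper_width: 1.006
```

```bash
cat >> h.py <<'E'
def goal(k,yaw):
    o=bot.get_obs();y=o['eef_rot'][2];p=o['eef_pos'];d=np.asarray(k)-p
    dy=(yaw-y+np.pi)%(2*np.pi)-np.pi
    print('t',o['clock'],'pos',p.round(4),'rot',o['eef_rot'].round(3),'F',o['ft_force'].round(1),'w',round(o['gripper_width'],3))
    print('travel',np.round([1000*(d[0]*np.cos(y)+d[1]*np.sin(y)),1000*(d[0]*np.sin(y)-d[1]*np.cos(y)),-1000*d[2]],1),'spin',-np.degrees(dy).round(1))
E
python3 -c "
from h import *
goal([.487,-.08,.231],-1.883)"
```

```text
t 1.625 pos [ 0.3607 -0.2703  0.2315] rot [-3.141  0.    -2.239] F [ 1.9  0.3 -0.3] w 1.006
travel [-227.6   18.7    0.5] spin -20.4
```

>>> drive_tool:
  travel:
    - [-50,4,0]
    - [-100,8,0]
    - [-150,12,0]
    - [-200,16,0]
    - [-227,18,0]
  spin: [-5,-10,-15,-20,-20]

```text
clock: 2.25
eef_pos: [0.488, -0.0809, 0.2312]
eef_rot: [3.142, 0.0, -1.89]
ft_force: [0.0, -0.8, 0.4]
gripper_width: 1.004
```

```bash
python3 - <<'E'
from h import *
import cv2
goal([.487,-.08,.231],-1.883)
for n,(x,y) in {'side':(200,90),'top':(200,130)}.items():
    a=bot.get_image(n);cv2.imwrite(f'pics/{n}1.png',cv2.resize(a[y:y+130,x:x+180],None,fx=4,fy=4,interpolation=cv2.INTER_CUBIC))
    print(n,[(d['point'],d['conf']) for d in bot.landmark_of('knob',n)])
E
```

```text
t 2.25 pos [ 0.488  -0.0809  0.2312] rot [ 3.142  0.    -1.89 ] F [ 0.  -0.8  0.4] w 1.004
travel [-0.6  1.3  0.2] spin -0.4
side [([294.8, 182.8], 0.82)]
top [([285.1, 217.4], 0.65)]
```

View pics/side1.png

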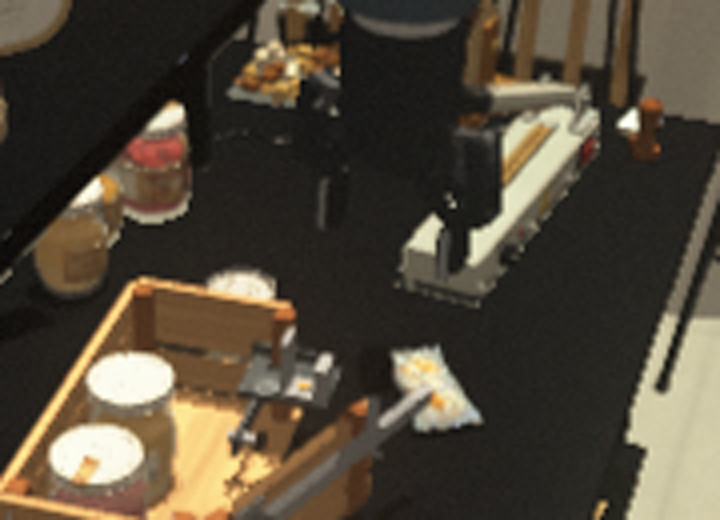

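View pics/top1.png

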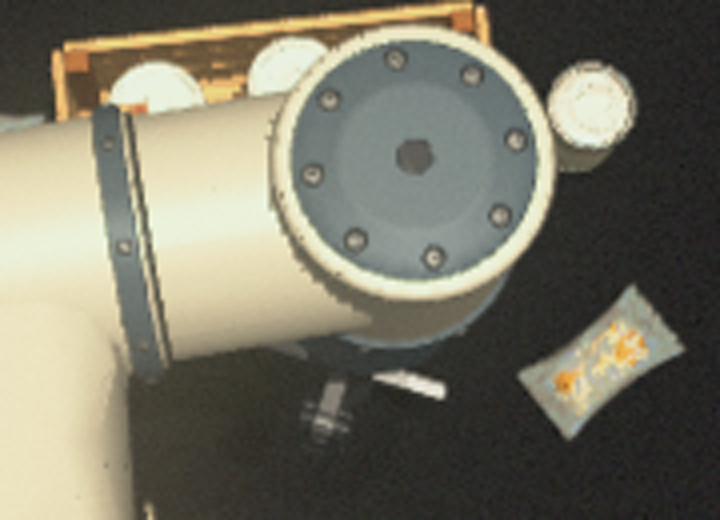

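```bash
python3 - <<'E'
from h import *
print(proj('side',[.487,-.080,.15]),proj('side',[.487,-.080,.231]),proj('top',[.487,-.080,.15]),tri((295.7,181.6),(284.6,217.9)))
for z in(.14,.15,.16):print(proj('side',[.487,-.08,z]))
E
```

```text
[294.62314356 182.11412552] [296.47601903 156.7985636 ] [284.36204552 218.48147654] [ 0.48627166 -0.08085143  0.15184607]
[294.40563758 185.08587738]
[294.62314356 182.11412552]
[294.84302496 179.10991871]
```

>>> drive_tool:
  travel:
    - [-1,1,40]
    - [-1,1,80]
    - [-1,1,101]
    - [-1,1,102]
    - [-1,1,102]
  spin: [0,0,0,0,0]

```text
clock: 3.08
eef_pos: [0.4869, -0.0822, 0.1305]
eef_rot: [-3.14, 0.0, -1.894]
ft_force: [0.4, -0.3, 1.7]
gripper_width: 0.999
```

```bash
python3 - <<'E'
from h import *
import cv2
goal([.4865,-.08,.130],-1.883)
n,x,y='side',240,120
a=bot.get_image(n);cv2.imwrite(f'pics/{n}2.png',cv2.resize(a[y:y+100,x:x+120],None,fx=6,fy=6,interpolation=cv2.INTER_CUBIC))
E
```

```text
t 3.075 pos [ 0.4869 -0.0822  0.1305] rot [-3.14   0.    -1.894] F [ 0.4 -0.3  1.7] w 0.999
travel [-2.   1.1  0.5] spin -0.6
```

View pics/side2.png

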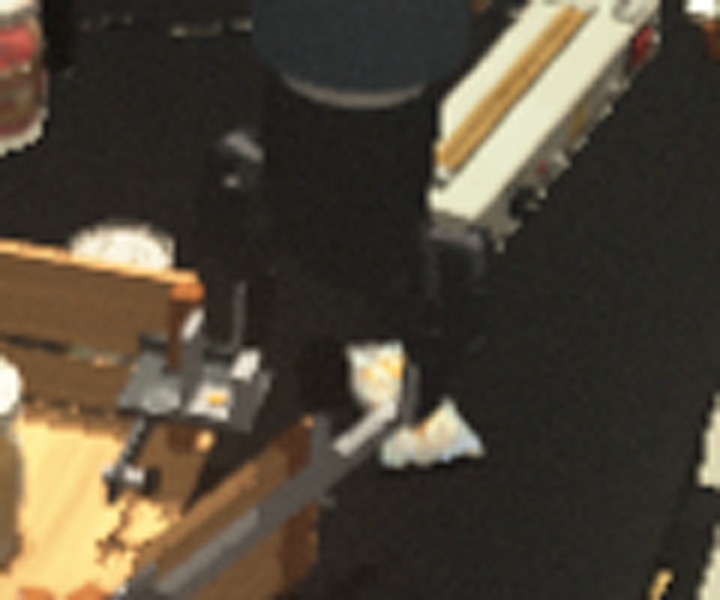

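The fingers straddle the knob: knob at about (294,182), fingertips at about (279,177) and (307,186). Closing the gripper now.

>>> drive_tool:
  travel:
    - [-2,0,0]
    - [-2,0,0]
    - [-2,0,0]
    - [-2,0,0]
    - [-2,0,0]
  spin: [0,0,0,0,0]
  gripper: 1

```text
clock: 3.75
eef_pos: [0.4876, -0.0798, 0.1299]
eef_rot: [-3.14, 0.0, -1.893]
ft_force: [-0.1, 0.7, 3.3]
gripper_width: 0.276
```

>>> drive_tool:
  travel:
    - [0,0,0]
    - [0,0,0]
  spin: [0,0]

```text
clock: 4.0
eef_pos: [0.4876, -0.0798, 0.1298]
eef_rot: [-3.14, 0.0, -1.893]
ft_force: [-0.1, -0.1, 5.5]
gripper_width: 0.274
```

>>> drive_tool:
  travel:
    - [-1.8,0,-3.7]
    - [-3.8,0,-7.4]
    - [-5.9,0,-11]
    - [-8.1,0,-14.5]
    - [-8.1,0,-14.5]
  spin: [0,0,0,0,0]

```text
clock: 4.62
eef_pos: [0.4893, -0.0722, 0.1439]
eef_rot: [3.141, -0.001, -1.893]
ft_force: [-1.2, -3.4, -1.7]
gripper_width: 0.272
```

>>> drive_tool:
  travel:
    - [-2.4,0,-3.6]
    - [-5.2,0,-7.5]
    - [-5.2,0,-7.5]
  spin: [0,0,0]

```text
clock: 5.0
eef_pos: [0.4914, -0.0672, 0.1517]
eef_rot: [-3.141, -0.0, -1.893]
ft_force: [-2.4, -3.1, -0.8]
gripper_width: 0.275
```

```bash
python3 - <<'E'
from h import *
import cv2
goal([.4865,-.08,.130],-1.883)
n,x,y='side',240,120
a=bot.get_image(n);cv2.imwrite(f'pics/{n}3.png',cv2.resize(a[y:y+100,x:x+120],None,fx=6,fy=6,interpolation=cv2.INTER_CUBIC))
E
```

```text
t 5.0 pos [ 0.4914 -0.0672  0.1517] rot [-3.141 -0.    -1.893] F [-2.4 -3.1 -0.8] w 0.275
travel [13.7  0.5 21.7] spin -0.6
```

View pics/side3.png

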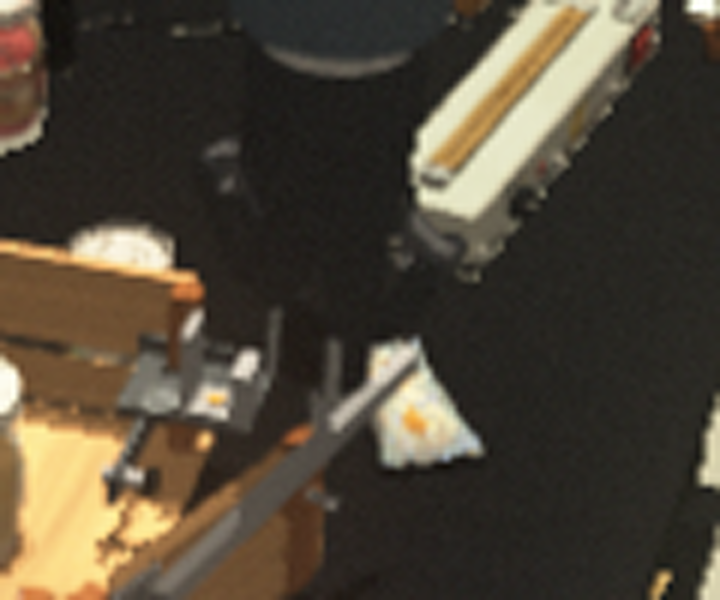

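>>> drive_tool:
  travel:
    - [0.7,-10.6,0]
    - [0.6,-21.3,0]
    - [-0.2,-31.9,0]
    - [-1.8,-42.5,0]
    - [-1.8,-42.5,0]
  spin: [-4,-8,-12,-16,-16]

```text
clock: 5.68
eef_pos: [0.5329, -0.0799, 0.1516]
eef_rot: [-3.141, -0.002, -1.613]
ft_force: [-0.9, -5.0, -0.4]
gripper_width: 0.274
```

```bash
python3 - <<'E'
from h import *
import cv2
goal([.4865,-.08,.130],-1.883)
n,x,y='side',240,120
a=bot.get_image(n);cv2.imwrite(f'pics/{n}4.png',cv2.resize(a[y:y+100,x:x+120],None,fx=6,fy=6,interpolation=cv2.INTER_CUBIC))
n,x,y='top',200,130
a=bot.get_image(n);cv2.imwrite(f'pics/{n}4.png',cv2.resize(a[y:y+130,x:x+180],None,fx=4,fy=4,interpolation=cv2.INTER_CUBIC))
E
```

```text
t 5.675 pos [ 0.5329 -0.0799  0.1516] rot [-3.141e+00 -2.000e-03 -1.613e+00] F [-0.9 -5.  -0.4] w 0.274
travel [ 2.  46.3 21.6] spin 15.5
```

View pics/side4.png

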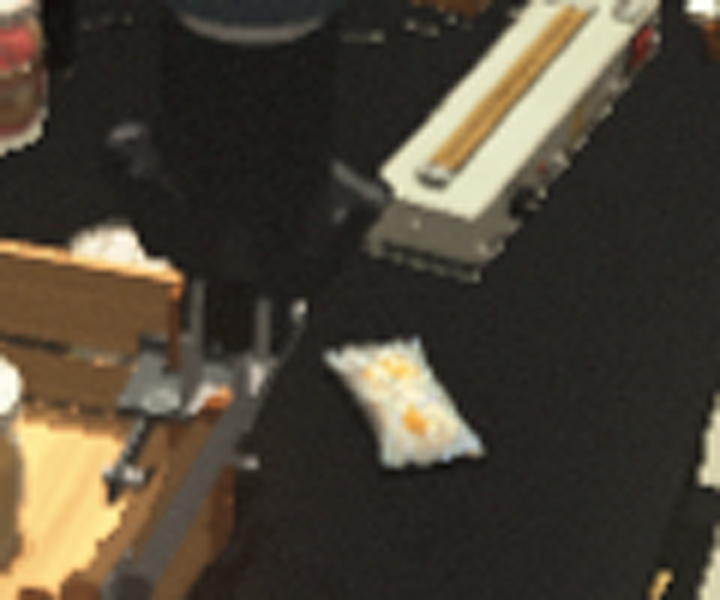

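View pics/top4.png

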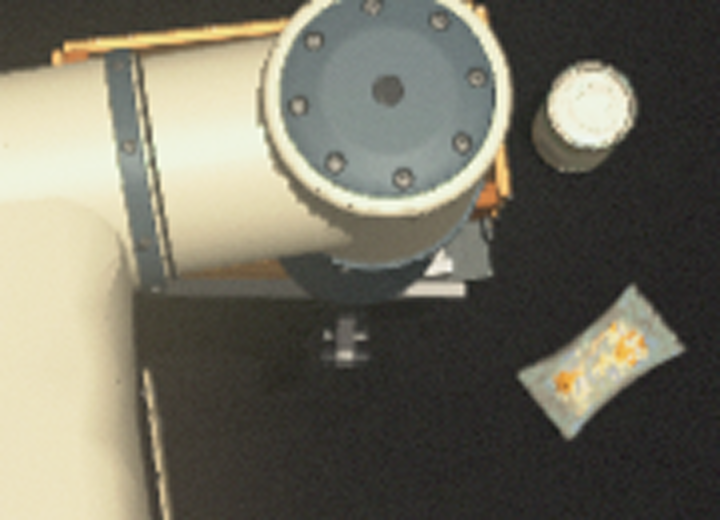

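>>> drive_tool:
  travel:
    - [0.7,-1.3,0]
    - [1.2,-2.7,0]
    - [1.6,-4,0]
    - [1.8,-5.3,0]
    - [1.8,-5.3,0]
  spin: [-0.5,-1,-1.5,-2,-2]

```text
clock: 6.4
eef_pos: [0.5376, -0.0809, 0.1513]
eef_rot: [-3.141, 0.0, -1.579]
ft_force: [-0.5, -3.1, -0.6]
gripper_width: 0.284
```

>>> drive_tool:
  travel:
    - [0.1,-0.7,0]
    - [0.2,-1.3,0]
    - [0.3,-2,0]
    - [0.3,-2,0]
  spin: [-0.2,-0.5,-0.7,-0.7]

```text
clock: 6.9
eef_pos: [0.5394, -0.0811, 0.1512]
eef_rot: [3.142, 0.0, -1.567]
ft_force: [-0.9, -2.4, -1.7]
gripper_width: 0.275
```

>>> drive_tool:
  travel:
    - [0.1,-0.7,0]
    - [0.2,-1.3,0]
    - [0.3,-2,0]
    - [0.3,-2,0]
  spin: [-0.2,-0.5,-0.7,-0.7]

```text
clock: 7.4
eef_pos: [0.5414, -0.0814, 0.1512]
eef_rot: [3.142, 0.0, -1.554]
ft_force: [-0.4, -1.2, -2.1]
gripper_width: 0.274
```

>>> drive_tool:
  travel:
    - [0.1,-0.7,0]
    - [0.2,-1.3,0]
    - [0.3,-2,0]
    - [0.3,-2,0]
  spin: [-0.2,-0.5,-0.7,-0.7]

```text
clock: 7.9
eef_pos: [0.5434, -0.0816, 0.1511]
eef_rot: [3.141, 0.0, -1.542]
ft_force: [-0.6, 0.5, -3.2]
gripper_width: 0.276
```

>>> drive_tool:
  travel:
    - [0,-0.7,0]
    - [0,-1.3,0]
    - [0,-2,0]
    - [0,-2,0]
  spin: [-0.2,-0.5,-0.7,-0.7]

```text
clock: 8.4
eef_pos: [0.5454, -0.0817, 0.1512]
eef_rot: [-3.142, 0.0, -1.53]
ft_force: [-0.5, -0.4, -3.9]
gripper_width: 0.275
```

>>> drive_tool:
  travel:
    - [0,-0.7,0]
    - [0,-1.4,0]
    - [0,-1.4,0]
  spin: [-0.2,-0.5,-0.5]

```text
clock: 8.78
eef_pos: [0.5468, -0.0818, 0.1513]
eef_rot: [-3.142, -0.0, -1.521]
ft_force: [-1.0, -0.5, -3.2]
gripper_width: 0.274
```

>>> drive_tool:
  travel:
    - [0,-0.7,0]
    - [0,-1.4,0]
    - [0,-1.4,0]
  spin: [-0.2,-0.5,-0.5]

```text
clock: 9.15
eef_pos: [0.5483, -0.0818, 0.1514]
eef_rot: [-3.141, -0.0, -1.513]
ft_force: [-1.5, -1.1, -2.9]
gripper_width: 0.274
```

>>> drive_tool:
  travel:
    - [0,-0.7,0]
    - [0,-1.4,0]
    - [0,-1.4,0]
  spin: [-0.2,-0.5,-0.5]

```text
clock: 9.52
eef_pos: [0.5497, -0.0818, 0.1514]
eef_rot: [-3.141, -0.0, -1.504]
ft_force: [-0.8, -1.0, -1.7]
gripper_width: 0.273
```

>>> drive_tool:
  travel:
    - [0,-0.7,0]
    - [0,-1.4,0]
    - [0,-1.4,0]
  spin: [-0.2,-0.5,-0.5]

```text
clock: 9.9
eef_pos: [0.5511, -0.0818, 0.1515]
eef_rot: [-3.141, -0.001, -1.495]
ft_force: [-1.1, -3.4, -0.8]
gripper_width: 0.276
```

>>> drive_tool:
  travel:
    - [0,-0.7,0]
    - [0,-1.4,0]
    - [0,-1.4,0]
  spin: [-0.2,-0.5,-0.5]

```text
clock: 10.28
eef_pos: [0.5521, -0.0818, 0.1514]
eef_rot: [3.141, -0.001, -1.486]
ft_force: [-3.0, -5.0, -0.6]
gripper_width: 0.274
```

```bash
python3 - <<'E'
from h import *
import cv2
n,x,y='side',240,120
a=bot.get_image(n);cv2.imwrite(f'pics/{n}5.png',cv2.resize(a[y:y+100,x:x+120],None,fx=6,fy=6,interpolation=cv2.INTER_CUBIC))
E
```

```text
(no output)
```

View pics/side5.png

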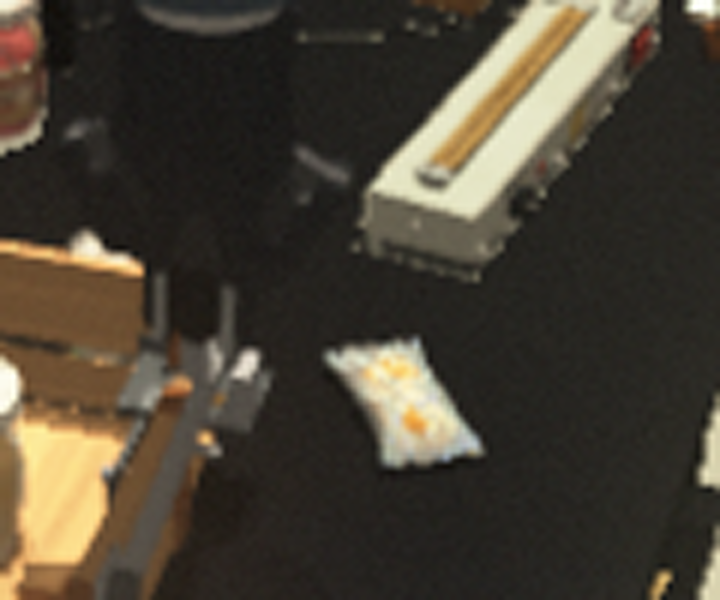

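>>> drive_tool:
  travel:
    - [0.4,-0.4,0]
    - [0.8,-0.8,0]
    - [0.8,-0.8,0]
  spin: [-0.1,-0.2,-0.2]

```text
clock: 10.7
eef_pos: [0.5525, -0.0822, 0.1509]
eef_rot: [3.14, 0.0, -1.483]
ft_force: [-4.3, -2.5, -1.9]
gripper_width: 0.273
```

>>> drive_tool:
  travel:
    - [0.4,-0.4,0]
    - [0.8,-0.8,0]
    - [0.8,-0.8,0]
  spin: [-0.1,-0.2,-0.2]

```text
clock: 11.08
eef_pos: [0.5528, -0.0825, 0.1505]
eef_rot: [3.139, 0.001, -1.48]
ft_force: [-3.8, -2.5, -2.2]
gripper_width: 0.275
```

```bash
python3 -c "
from h import *
o=bot.get_obs();print(o['eef_pos'],o['ft_force'],o['torque'])"
```

```text
[ 0.55276086 -0.08253233  0.15048833] [-3.77120749 -2.53876615 -2.15390151] [-0.97073347  1.53569195 -0.01051833]
```

>>> drive_tool:
  travel:
    - [0,0,0]
    - [0,0,0]
  spin: [0,0]

```text
clock: 11.32
eef_pos: [0.5528, -0.0825, 0.1505]
eef_rot: [3.139, 0.001, -1.48]
ft_force: [-5.1, -1.9, -0.9]
gripper_width: 0.276
```

```bash
python3 -c "
from h import *
o=bot.get_obs();print(o['eef_pos'],o['ft_force'],o['torque'],o['joints'],o['effort'])"
```

```text
[ 0.55276397 -0.08251473  0.15047745] [-5.10494544 -1.91364166 -0.87196502] [-0.95694715  1.50376618  0.03845335] [ 0.13091722  0.31161483 -0.02151768 -0.00125963 -1.24065797 -0.03956338] [  1.63645584 -41.54557228  25.74219704   4.90535304   1.681372
  -0.04247765]
```

>>> drive_tool:
  travel:
    - [0.1,-0.8,0]
    - [0.3,-1.5,0]
    - [0.3,-1.5,0]
  spin: [-0.1,-0.2,-0.2]

```text
clock: 11.7
eef_pos: [0.5533, -0.0828, 0.1501]
eef_rot: [3.136, 0.001, -1.477]
ft_force: [-7.8, -1.9, -2.3]
gripper_width: 0.275
```

>>> drive_tool:
  travel:
    - [0,0,0]
  spin: [0]

```text
clock: 11.82
eef_pos: [0.5533, -0.0828, 0.1501]
eef_rot: [3.136, 0.001, -1.477]
ft_force: [-8.2, -1.9, -1.7]
gripper_width: 0.275
```

```bash
cat >>h.py <<'E'
def st():
    o=bot.get_obs();print(o['clock'],o['eef_pos'].round(4),o['eef_rot'].round(4),o['ft_force'].round(1),o['torque'].round(2),o['effort'].round(2),o['gripper_width'])
E
python3 -c "
from h import *
st()"
```

```text
11.825 [ 0.5533 -0.0828  0.1501] [ 3.1363e+00  1.2000e-03 -1.4766e+00] [-8.2 -1.9 -1.7] [-1.01  2.22  0.05] [ 1.960e+00 -4.147e+01  2.676e+01  5.050e+00  2.440e+00 -4.000e-02] 0.27459839742487707
```

>>> drive_tool:
  travel:
    - [0.1,-0.8,0]
    - [0.2,-1.5,0]
    - [0.2,-1.5,0]
    - [0.2,-1.5,0]
  spin: [-0.1,-0.2,-0.2,-0.2]

```text
clock: 12.32
eef_pos: [0.5538, -0.0831, 0.1497]
eef_rot: [3.134, 0.001, -1.473]
ft_force: [-9.4, -3.2, -0.9]
gripper_width: 0.269
```

```bash
python3 -c "
from h import *
st()"
```

```text
12.325 [ 0.5538 -0.0831  0.1497] [ 3.1340e+00  1.2000e-03 -1.4733e+00] [-9.4 -3.2 -0.9] [-1.14  3.15  0.06] [ 2.400e+00 -4.135e+01  2.775e+01  5.110e+00  3.220e+00 -4.000e-02] 0.26915176134886454
```

>>> drive_tool:
  travel:
    - [0,0,0]
  spin: [0]

```text
clock: 12.45
eef_pos: [0.5538, -0.0831, 0.1498]
eef_rot: [3.134, 0.001, -1.473]
ft_force: [-9.0, -3.4, -1.3]
gripper_width: 0.278
```

>>> drive_tool:
  travel:
    - [0,0,0]
  spin: [0]

```text
clock: 12.58
eef_pos: [0.5538, -0.083, 0.1497]
eef_rot: [3.134, 0.001, -1.473]
ft_force: [-9.4, -3.4, -0.7]
gripper_width: 0.273
```

>>> drive_tool:
  travel:
    - [0,0,0]
  spin: [0]

```text
clock: 12.7
eef_pos: [0.5537, -0.0831, 0.1497]
eef_rot: [3.134, 0.001, -1.473]
ft_force: [-8.7, -3.2, -1.1]
gripper_width: 0.276
```

>>> drive_tool:
  travel:
    - [0.2,-0.8,0]
    - [0.4,-1.5,0]
    - [0.4,-1.5,0]
  spin: [-0.1,-0.1,-0.1]

```text
clock: 13.08
eef_pos: [0.5543, -0.0834, 0.1493]
eef_rot: [3.132, 0.002, -1.472]
ft_force: [-12.6, -2.7, -1.0]
gripper_width: 0.274
```

>>> drive_tool:
  travel:
    - [0,0,0]
  spin: [0]

```text
clock: 13.2
eef_pos: [0.5543, -0.0834, 0.1493]
eef_rot: [3.132, 0.002, -1.472]
ft_force: [-11.4, -2.5, -1.0]
gripper_width: 0.273
```

```bash
python3 -c "
from h import *
st()
import cv2
n,x,y='side',240,120
a=bot.get_image(n);cv2.imwrite(f'pics/{n}6.png',cv2.resize(a[y:y+100,x:x+120],None,fx=6,fy=6,interpolation=cv2.INTER_CUBIC))
"
```

```text
13.2 [ 0.5543 -0.0834  0.1493] [ 3.1318e+00  1.5000e-03 -1.4717e+00] [-11.4  -2.5  -1. ] [-1.12  3.88  0.08] [  2.6  -41.35  28.83   5.31   3.99  -0.08] 0.2725377882918588
```

View pics/side6.png

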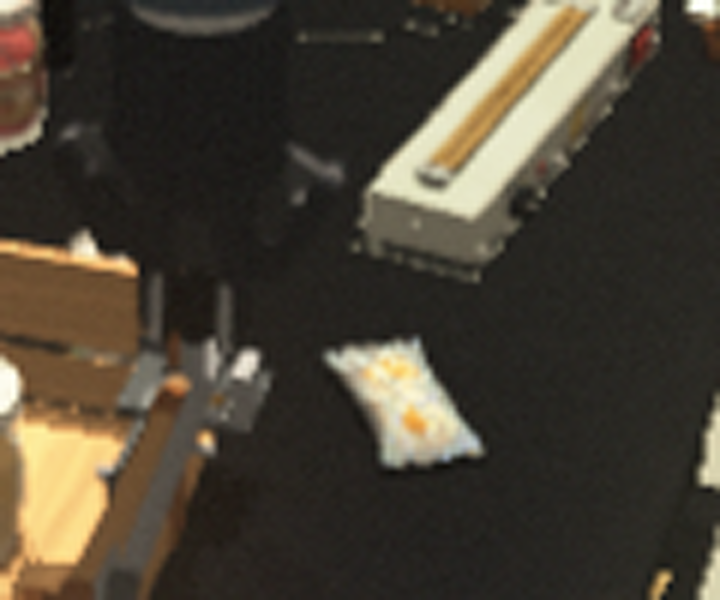

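>>> drive_tool:
  travel:
    - [0.1,-0.6,0]
    - [0.2,-1.1,0]
    - [0.2,-1.1,0]
  spin: [0,0,0]

```text
clock: 13.62
eef_pos: [0.5546, -0.0836, 0.149]
eef_rot: [3.13, 0.002, -1.472]
ft_force: [-14.5, -3.2, -1.3]
gripper_width: 0.275
```

>>> drive_tool:
  travel:
    - [0,0,0]
  spin: [0]

```text
clock: 13.75
eef_pos: [0.5546, -0.0836, 0.149]
eef_rot: [3.13, 0.002, -1.472]
ft_force: [-14.1, -2.7, -1.2]
gripper_width: 0.278
```

>>> drive_tool:
  travel:
    - [1.2,0,1.5]
    - [2.2,0,3]
    - [2.2,0,3]
  spin: [0,0,0]

```text
clock: 14.12
eef_pos: [0.5548, -0.0856, 0.146]
eef_rot: [3.13, 0.002, -1.472]
ft_force: [-14.1, -2.2, -1.3]
gripper_width: 0.272
```

```bash
python3 -c "
from h import *
st()"
```

```text
14.125 [ 0.5548 -0.0856  0.146 ] [ 3.1299e+00  2.0000e-03 -1.4718e+00] [-14.1  -2.2  -1.3] [-0.89  4.57  0.19] [  2.46 -41.06  29.44   5.62   4.69  -0.16] 0.27249609488916143
```

>>> drive_tool:
  travel:
    - [1.1,0,1.5]
    - [2.1,0,3]
    - [2.1,0,3]
  spin: [0,0,0]

```text
clock: 14.5
eef_pos: [0.555, -0.0875, 0.1429]
eef_rot: [3.13, 0.002, -1.472]
ft_force: [-14.8, -2.0, -0.8]
gripper_width: 0.274
```

>>> drive_tool:
  travel:
    - [1,0,1.5]
    - [1.9,0,3]
    - [1.9,0,3]
  spin: [0,0,0]

```text
clock: 14.88
eef_pos: [0.5551, -0.0893, 0.14]
eef_rot: [3.13, 0.003, -1.472]
ft_force: [-13.6, -2.1, -0.4]
gripper_width: 0.272
```

>>> drive_tool:
  travel:
    - [0.9,0,1.5]
    - [0.9,0,1.5]
  spin: [0,0]

```text
clock: 15.12
eef_pos: [0.5553, -0.0901, 0.1385]
eef_rot: [3.13, 0.003, -1.472]
ft_force: [-14.3, -2.0, 0.5]
gripper_width: 0.274
```

>>> drive_tool:
  travel:
    - [0.8,0,1.5]
    - [0.8,0,1.5]
  spin: [0,0]

```text
clock: 15.38
eef_pos: [0.5554, -0.091, 0.137]
eef_rot: [3.13, 0.003, -1.472]
ft_force: [-14.1, -0.7, -0.2]
gripper_width: 0.274
```

>>> drive_tool:
  travel:
    - [0.8,0,1.5]
    - [0.8,0,1.5]
  spin: [0,0]

```text
clock: 15.62
eef_pos: [0.5554, -0.0918, 0.1355]
eef_rot: [3.13, 0.003, -1.472]
ft_force: [-14.4, -0.9, 1.0]
gripper_width: 0.274
```

```bash
python3 -c "
from h import *
st()
import cv2
n,x,y='side',240,120
a=bot.get_image(n);cv2.imwrite(f'pics/{n}7.png',cv2.resize(a[y:y+100,x:x+120],None,fx=6,fy=6,interpolation=cv2.INTER_CUBIC))
"
```

```text
15.625 [ 0.5554 -0.0918  0.1355] [ 3.1302e+00  2.5000e-03 -1.4719e+00] [-14.4  -0.9   1. ] [-0.47  4.61  0.14] [  2.2  -41.31  29.1    5.84   4.68  -0.12] 0.27394630806942416
```

View pics/side7.png

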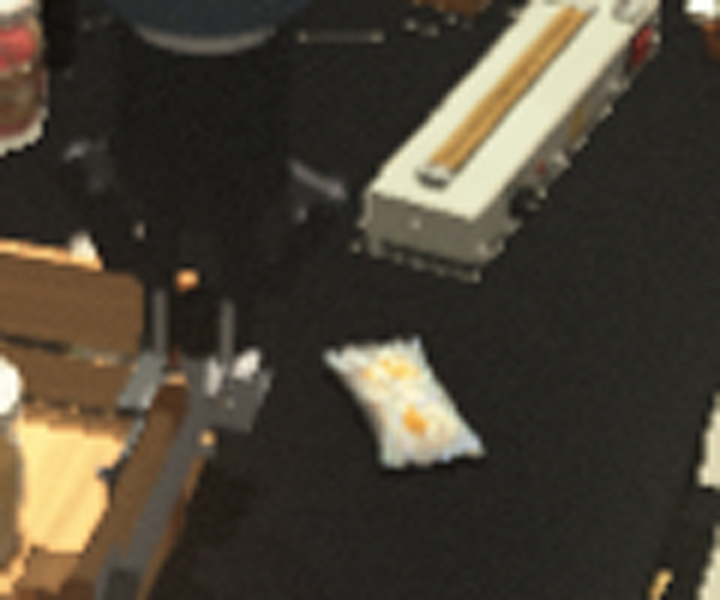

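>>> drive_tool:
  travel:
    - [0.8,0,1.5]
    - [0.8,0,1.5]
  spin: [0,0]

```text
clock: 15.92
eef_pos: [0.5555, -0.0926, 0.1341]
eef_rot: [3.13, 0.003, -1.472]
ft_force: [-13.9, -1.6, 0.7]
gripper_width: 0.275
```

>>> drive_tool:
  travel:
    - [0.7,0,1.5]
    - [0.7,0,1.5]
  spin: [0,0]

```text
clock: 16.18
eef_pos: [0.5556, -0.0933, 0.1326]
eef_rot: [3.13, 0.002, -1.472]
ft_force: [-15.0, -2.6, -0.1]
gripper_width: 0.273
```

>>> drive_tool:
  travel:
    - [0.4,0,1]
    - [0.4,0,1]
  spin: [0,0]

```text
clock: 16.42
eef_pos: [0.5556, -0.0938, 0.1317]
eef_rot: [3.13, 0.002, -1.472]
ft_force: [-14.3, -2.1, 1.0]
gripper_width: 0.275
```

>>> drive_tool:
  travel:
    - [0.4,0,1]
    - [0.4,0,1]
  spin: [0,0]

```text
clock: 16.68
eef_pos: [0.5557, -0.0942, 0.1307]
eef_rot: [3.13, 0.002, -1.472]
ft_force: [-14.5, -2.0, 0.4]
gripper_width: 0.271
```

>>> drive_tool:
  travel:
    - [0.3,0,0.8]
    - [0.3,0,0.8]
  spin: [0,0]

```text
clock: 16.92
eef_pos: [0.5558, -0.0946, 0.13]
eef_rot: [3.131, 0.002, -1.472]
ft_force: [-14.4, -2.2, 0.7]
gripper_width: 0.272
```

```bash
python3 -c "
from h import *
st()"
```

```text
16.925 [ 0.5558 -0.0946  0.13  ] [ 3.1305e+00  2.1000e-03 -1.4719e+00] [-14.4  -2.2   0.7] [-0.7   4.67  0.12] [  2.73 -41.17  28.83   5.48   4.71  -0.11] 0.27227584188932397
```

>>> drive_tool:
  travel:
    - [0.2,0,0.7]
    - [0.2,0,0.7]
  spin: [0,0]

```text
clock: 17.18
eef_pos: [0.556, -0.0946, 0.13]
eef_rot: [3.131, 0.002, -1.472]
ft_force: [-14.5, -1.2, 3.2]
gripper_width: 0.273
```

>>> drive_tool:
  travel:
    - [0.2,0,0.7]
    - [0.2,0,0.7]
  spin: [0,0]

```text
clock: 17.42
eef_pos: [0.5562, -0.0947, 0.1299]
eef_rot: [3.132, 0.002, -1.471]
ft_force: [-16.4, 0.1, 7.6]
gripper_width: 0.276
```

```bash
python3 -c "
from h import *
st()"
```

```text
17.425 [ 0.5562 -0.0947  0.1299] [ 3.1322e+00  2.1000e-03 -1.4714e+00] [-16.4   0.1   7.6] [0.08 5.4  0.14] [  1.58 -37.91  27.46   5.5    5.36  -0.15] 0.2758845711184979
```

The bar has bottomed: z stopped at 0.130 and Fz is rising. Next I ease the push gradually.

>>> drive_tool:
  travel:
    - [-0.1,0.6,-0.6]
    - [-0.1,1.3,-0.8]
    - [-0.1,2,-0.8]
    - [-0.1,2,-0.8]
  spin: [0,0,0,0]

```text
clock: 17.92
eef_pos: [0.5552, -0.0946, 0.13]
eef_rot: [3.134, 0.002, -1.472]
ft_force: [-11.6, -0.4, 2.1]
gripper_width: 0.275
```

>>> drive_tool:
  travel:
    - [0,0.7,0]
    - [0,1.4,0]
    - [0,2,0]
    - [0,2,0]
  spin: [0,0,0,0]

```text
clock: 18.42
eef_pos: [0.5545, -0.0945, 0.1303]
eef_rot: [3.137, 0.003, -1.472]
ft_force: [-7.9, -0.3, 0.0]
gripper_width: 0.274
```

```bash
python3 -c "
from h import *
st()"
```

```text
18.425 [ 0.5545 -0.0945  0.1303] [ 3.1366e+00  2.5000e-03 -1.4718e+00] [-7.9 -0.3  0. ] [-0.11  2.61 -0.14] [  1.19 -41.66  26.14   5.73   2.59   0.1 ] 0.27400186413806255
```

>>> drive_tool:
  travel:
    - [0,0.7,0.2]
    - [0,1.4,0.3]
    - [0,2,0.4]
    - [0,2,0.4]
  spin: [0,0,0,0]

```text
clock: 18.92
eef_pos: [0.5542, -0.0946, 0.1303]
eef_rot: [3.14, 0.002, -1.471]
ft_force: [-4.9, 2.2, -2.3]
gripper_width: 0.277
```

>>> drive_tool:
  travel:
    - [0,0.5,0]
    - [0,1,0]
    - [0,1,0]
  spin: [0,0,0]

```text
clock: 19.3
eef_pos: [0.5542, -0.0946, 0.1305]
eef_rot: [-3.141, 0.002, -1.471]
ft_force: [-2.1, 5.9, -5.2]
gripper_width: 0.271
```

```bash
python3 -c "
from h import *
st()"
```

```text
19.3 [ 0.5542 -0.0946  0.1305] [-3.1410e+00  1.7000e-03 -1.4707e+00] [-2.1  5.9 -5.2] [ 1.87  0.73 -0.16] [ -2.51 -44.07  24.91   7.68   0.58   0.17] 0.271035874136973
```

>>> drive_tool:
  travel:
    - [-0.4,0.2,0.5]
    - [-0.8,0.4,0.9]
    - [-0.8,0.4,0.9]
  spin: [0,0,0]

```text
clock: 19.68
eef_pos: [0.5542, -0.0946, 0.1304]
eef_rot: [-3.14, 0.0, -1.471]
ft_force: [-0.7, 5.2, -1.5]
gripper_width: 0.269
```

```bash
python3 -c "
from h import *
st()"
```

```text
19.675 [ 0.5542 -0.0946  0.1304] [-3.1398e+00  1.0000e-04 -1.4705e+00] [-0.7  5.2 -1.5] [ 1.71  0.33 -0.2 ] [ -2.36 -42.62  23.28   7.04   0.13   0.16] 0.26947416107544203
```

>>> drive_tool:
  travel:
    - [-0.6,0,0.5]
    - [-1.2,0,0.9]
    - [-1.2,0,0.9]
  spin: [0,0,0]

```text
clock: 20.05
eef_pos: [0.5542, -0.0946, 0.1302]
eef_rot: [-3.14, -0.002, -1.471]
ft_force: [-0.6, -1.7, 3.8]
gripper_width: 0.267
```

```bash
python3 -c "
from h import *
st()"
```

```text
20.05 [ 0.5542 -0.0946  0.1302] [-3.1396e+00 -1.9000e-03 -1.4706e+00] [-0.6 -1.7  3.8] [-0.23  0.15 -0.2 ] [  0.72 -39.65  21.31   4.51   0.17   0.16] 0.2669242469320903
```

Forces are small and the gate rests on the lip. Releasing.

>>> drive_tool:
  travel:
    - [0,0,0]
    - [0,0,0]
    - [0,0,0]
    - [0,0,0]
    - [0,0,0]
  spin: [0,0,0,0,0]
  gripper: -1

```text
clock: 20.68
eef_pos: [0.5534, -0.0937, 0.1291]
eef_rot: [3.142, -0.0, -1.471]
ft_force: [0.6, 0.3, -0.8]
gripper_width: 1.001
```

>>> drive_tool:
  travel:
    - [0,0,-8]
    - [0,0,-20]
    - [0,0,-45]
    - [0,0,-90]
    - [0,0,-120]
  spin: [0,0,0,0,0]

```text
clock: 21.3
eef_pos: [0.5539, -0.0939, 0.2526]
eef_rot: [-3.138, -0.001, -1.471]
ft_force: [0.6, -0.1, 0.0]
gripper_width: 1.003
```

>>> drive_tool:
  travel:
    - [0,45,0]
    - [0,90,0]
    - [0,135,0]
    - [0,180,0]
    - [0,180,0]
  spin: [0,0,0,0,0]

```text
clock: 21.92
eef_pos: [0.3724, -0.112, 0.251]
eef_rot: [-3.138, -0.0, -1.471]
ft_force: [0.7, -0.7, 1.2]
gripper_width: 0.998
```

```bash
python3 -c "
from h import *
st()
import cv2
for n,x,y in(('side',190,110),('top',210,110)):
  a=bot.get_image(n);cv2.imwrite(f'pics/{n}8.png',cv2.resize(a[y:y+120,x:x+140],None,fx=5,fy=5,interpolation=cv2.INTER_CUBIC))
"
```

```text
21.925 [ 0.3724 -0.112   0.251 ] [-3.1378e+00 -1.0000e-04 -1.4710e+00] [ 0.7 -0.7  1.2] [-0.01 -0.14  0.07] [-1.200e-01 -2.068e+01  2.294e+01  5.220e+00 -2.300e-01 -1.000e-02] 0.9976238609987892
```

View pics/side8.png

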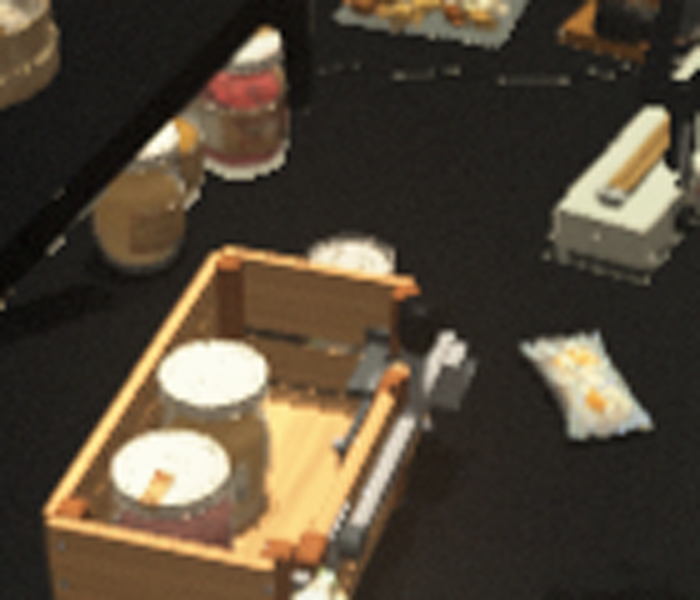

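View pics/top8.png

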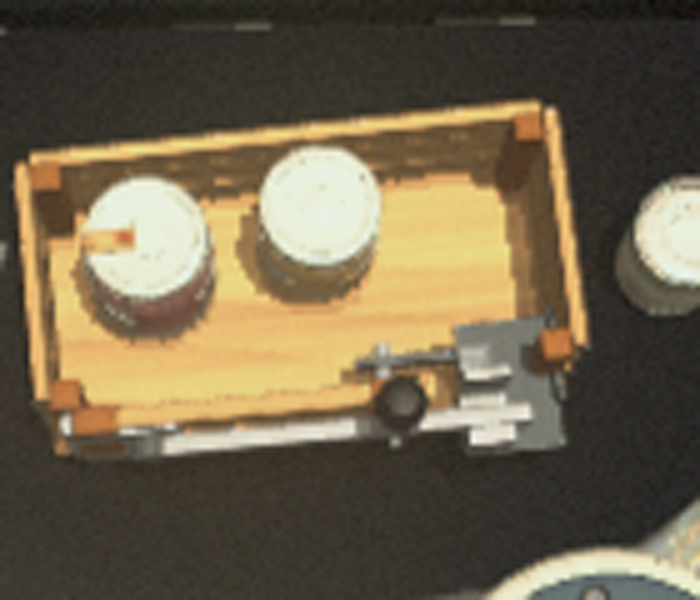

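Top picture: the bar runs through the notch between the lip at about (308,196) and the rear wall at about (307,184), with the knob at (290,190). The jars and goods look unmoved. One numeric check before handing in.

```bash
python3 - <<'E'
from h import *
a={n:(bot.get_image(n),bot.landmark_of('knob',n))[1] for n in('side','top')}
print({n:[(d['point'],d['conf']) for d in v] for n,v in a.items()})
if all(a.values()): print(tri(a['side'][0]['point'],a['top'][0]['point']))
print(proj('side',[.5542,-.0946,.150]),proj('top',[.5542,-.0946,.150]))
for q in['jam_jar','honey_jar_b','tea_tin','butter_bar']: print(q,[d['point'] for d in bot.landmark_of(q,'top')][:1])
E
```

```text
{'side': [([273.2, 176.0], 0.9)], 'top': [([288.8, 189.1], 0.66)]}
[ 0.55668151 -0.09349544  0.1439044 ]
[273.29954423 173.96212624] [289.67541676 190.7110387 ]
jam_jar [[238.7, 165.8]]
honey_jar_b [[272.8, 153.6]]
tea_tin []
butter_bar [[351.9, 220.3]]
```

```bash
python3 -c "
from plant import bot
print(bot.close_job())"
```

```text
the job is handed in; nothing more can be done
None
```

The gate is shut and held by the latch alone. I handed the job in at about 22 s, with the arm clear of everything.

**What I did:**
- I gripped the knob along the gate's normal, lifted the bar about 0.18 rad, and swung the gate in until it met the buffer.
- I pressed to about 14 N, lowered the bar until it bottomed, then eased the push until the gate stopped against the lip. After that I released the knob and backed away.

**Forces:** The highest push reading was 16.4 N, just as the bar bottomed, with about 8 N downward on the tool at that moment. That is under the 20 N limit, although single readings scatter by about 1 N.

**Last checks:**
- **Bar:** The final pictures show it lying level in the notch, between the lip and the rear wall.
- **Knob height:** The tool stopped at the same height as when I first gripped the knob, so the bar is fully down. The cameras put the knob at 0.144 m against the expected 0.150 m, which is a slight disagreement but still agrees with the bar being down.
- **Surroundings:** The jars, the tin and the pastry bar look unmoved in the pictures. The honey jar's and pastry bar's network positions shifted by 3–4 pixels. The honey jar's lid is at the same pixels as before, and I could see no movement of the pastry bar. The network did not find the tea tin in the last picture, so I checked it only by eye. The final pictures were cropped and did not show the ring cake, so I did not check it.

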